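# Feed a blank to the sanding carousel

### The arm

A 6-joint arm with a two-finger parallel gripper is mounted at the origin on the work surface. World frame = base frame: x ahead of the robot, y to its left, z up, the work surface at z = 0. Lengths are in m, angles in degrees, forces in N, time in s.
With the tool pointing down it reaches from about 0.375 to 0.9 m from the base axis. Payload 3.1 kg.
Tool frame: the origin (TCP) lies on the front face of the gripper's body, between the roots of the fingers; the fingertips stand 70 mm ahead of it and the grasp point (between the pads) lies 51 mm ahead of it (bot.tip_extent is the distance from the TCP to the fingertips, in m); z points along the fingers, x is the direction in which the jaws open and shut, and the axes are right-handed (so a half turn about z gives the same grasp; the last joint's range is limited). The gripper opens to 87 mm and grips with 3 to 60 N. Pads are 19 mm wide; open, the fingers measure 117 mm over their backs; the gripper's body (75 mm by 190 mm) begins 51 mm behind the grasp point.
Start: joints at [55.663, 30.224, 82.088, -0, 67.689, -10.227], TCP at [0.255, 0.57, 0.292] pointing down, gripper open.
Joint ranges: [-176.69, 176.69], [-43.24, 126.21], [12.49, 139.97], [-82, 262], [0, 151.66], [-163.58, 163.58]. Speed limits (degrees/s): [159.86, 159.86, 180, 180, 180, 180].

### API

Orientations are given as a 3x3 rotation matrix whose columns are the frame's x, y, z axes.
In Python, from rig import bot, viewer, ticket gives the robot as it stands. The module is installed in compiled form; this text tells all that it offers.
- The arm moves only by the tool arm_command, never from a script. Its argument "targets" is a list of rows, each an object with "rot": the turn, a rotation vector about the tool's x, y, z in degrees, a list of three; "offset": the shift along the tool's x, y, z in cm, a list of three; "gripper": the closure, from 0 (fully open) to 1 (shut). A call has 1 to 8 rows; each row is the pose to reach, as a shift and turn from the pose commanded when the call began, along the tool's axes at that moment; what a row does not reach only later rows make up. A row lasts 1/10 s, in which the tool goes at most 50 mm and 8.59 degrees, less where a joint would pass 70% of its speed; a pose out of reach is approached as far as the arm can. A call with a gripper value outside its range is refused whole. The fingers move at their own pace and stop on an object; the grip force is fixed at half the most. Time passes only in rows, so rows that repeat a pose let the fingers close. It gives the time, the measured TCP pose, the force and the opening at its end, in the units of the state.
- bot.read_state(): the state, without advancing time (a new reading comes with each control period).
- viewer.capture(name): name is "scene" or "top"; returns a dict with "frame" (420x560x3 uint8, red, green, blue), "fx", "fy", "cx", "cy" (pixels), "D" ([k1, k2, p1, p2, k3] as OpenCV has them; the pictures are not rectified), "view" (4x4, takes a point from world to camera coordinates). Camera axes: x right, y down, z forward; pixel columns grow to the right and rows downward; lengths in m; the calibration is good to about 2 mm. A picture is of the moment at which its call begins. There is no depth.
- ticket.hand_in(): hands the job in, once; it reports no verdict.
The state is a dict: "time_s": time; "joint_positions": joint angles; "qvel": joint speeds; "tau": joint torques, N m; "position": TCP position; "tcp_rot": TCP orientation; "force": force on the tool from outside, world axes, zero at the start; "moment": the same for the moment, N m; "opening": opening from 0.0 (shut) to 1.0 (fully open).
Only numpy, scipy, OpenCV 4.12 (cv2) and the standard library are available. Lean on these libraries where they do the work, as an engineer would, in place of code of your own. Each camera call takes 0.05 s, during which the arm holds its last target. There are 200 camera calls.

### The job

Flip the keeper arm that bars the chute right over until it stays open by itself, then push the wooden blank along the chute, without lifting it out, fully home into the empty pocket of the carousel facing it. Then turn the carousel exactly one click clockwise (seen from above), so that this blank stands at the sanding drum, leaving the keeper arm open, the blanks already loaded in their pockets and the other things on the table where they are.

Things in the scene. Friction and masses are not known exactly. Their poses are not given: they have to be found in the camera images.
- indexer: The bench carousel's fixed base. Origin on the table under the wheel's axle; z up; +y points from the axle out along the feed chute. The wheel's radius is 150 mm. A drum sander (upright drum 80 mm wide, top at 97 mm) stands at the rim at the next station, 60 degrees clockwise of the chute seen from above.
- chute_mouth (a point): Middle of the chute's inner end: x = 0, y = 154, z = 42 mm in the indexer frame, on its black floor, which runs out to y = 357 (open end). Side rails 12 mm high, 6 mm thick: 49 mm apart inside from y = 154 to 200, widening to 76 mm apart at y = 245, then straight.
- wheel (a joint): Turn of the aluminium carousel wheel, rad: 0 at the start, grows clockwise seen from above. It clicks into six even positions, 1.047 rad apart: a detent resists with up to 0.4 N m in the first half of a click and draws the wheel home in the second half, to within about 0.02 rad. Between its six pockets stand six upright pegs for turning it.
- peg (a point): Top centre of one turning peg: a steel post 18 mm in diameter, from the wheel floor to 105 mm above the table, 115 mm from the axle; at the start on the -x -y side of the axle (indexer frame). The other five are alike, every 60 degrees.
- seat_load (a point): Point on the floor (40 mm above the table) of the empty pocket that faces the chute at the start, 106 mm from the axle; it turns with the wheel. The blank's origin lies here when fully home against the pocket's inner end. Pockets are 52 mm wide and open outward, walls to 60 mm above the table; a blank at home ends 4 mm inside the rim.
- seat_a (a point): The same point of the pocket now at the drum, which holds loaded_a.
- seat_b (a point): The same point of the next pocket clockwise, which holds loaded_b.
- seat_c (a point): The same point of the next pocket clockwise again, which holds loaded_c.
- keeper (a joint): Swing of the keeper arm, rad: 0 lying across the chute and barring it (start), 1.57 upright, stop at 2.05 leaning over the far side. It falls back under its own weight (90 g) if let go short of upright and stays open past it.
- keeper_hinge (a point): Hinge of the keeper arm, at x = 50, y = 168, z = 62 mm in the indexer frame; its axis runs along the indexer's y. The arm is a 12 mm square steel bar.
- keeper_pin (a point): Grip point on the axis of the keeper arm's handle: a round steel pin 12 mm in diameter, parallel to the hinge axis and 125 mm from it, standing out 56 mm from the bar's middle in the indexer's +y; this point is 34 mm from the bar's middle. At the start at x = -75, y = 202, z = 62 mm in the indexer frame, with free space around and below it.
- blank: The wooden blank to load, lying in the outer, wide part of the chute: 46 x 80 x 25 mm (x, y, z), about 60 g; origin at the centre of its underside; y is its long axis, along the chute.
- loaded_a: A like blank already in the pocket at the drum; origin at the centre of its underside.
- loaded_b: A like blank in the next pocket clockwise.
- loaded_c: A like blank in the pocket after that.
- hammer: Hammer, 260 mm, lying on the table at the right; origin at its underside.
- glue: White glue bottle, 60 mm wide, 170 mm tall; origin at the centre of its foot.
- cork_block: Cork sanding block 120 x 65 x 40 mm, on the table at the left; origin at the centre of its underside.
- dust_brush: Bench brush, 220 mm long, on the table at the left; origin at its underside.
- offcut: Wooden offcut 150 x 50 x 30 mm, at the right; origin at the centre of its underside.
- jar: Open steel cup, 80 mm wide, 100 mm tall; origin at the centre of its foot.
Mind the look-alikes: they are no part of the job. What is shaped like the blank but grey or red is not meant.

How it is judged (in metres and radians):
On the way, in this order (a step that is already met when the one before it is completed fails the run):
1. the keeper arm stands open by itself, past upright, not held (value of joint keeper above 1.7 rad and contact force between the fingers and keeper below 0.3 N and value of joint wheel between -0.15 and 0.15 rad), for 0.3 s.
2. the blank is fully home in the empty pocket, still at the chute (horizontal distance between blank and seat_load below 0.009 m and z of blank in the frame of indexer below 0.045 m and angle between blank's own z axis and vertical below 0.1 rad and value of joint keeper above 1.7 rad and value of joint wheel between -0.15 and 0.15 rad), for 0.2 s.
At the end, for the whole second after the job is handed in: The wheel rests one click (1.047 rad, within 0.1) clockwise of its start; the blank lies flat on the floor of its pocket, its origin within 9 mm of seat_load; the keeper arm stays open (over 1.7 rad); the three loaded blanks are within 12 mm of their seats (horizontal distance between blank and seat_load below 0.009 m and z of blank in the frame of indexer below 0.045 m and angle between blank's own z axis and vertical below 0.1 rad and value of joint keeper above 1.7 rad and value of joint wheel between 0.947198 and 1.1472 rad and velocity of joint wheel between -0.05 and 0.05 rad/s and linear speed of blank below 0.02 m/s and horizontal distance between loaded_a and seat_a below 0.012 m and horizontal distance between loaded_b and seat_b below 0.012 m and horizontal distance between loaded_c and seat_c below 0.012 m); the robot touches nothing.
It fails at once if the wheel is turned well past one click, or backwards (value of joint wheel above 1.4472 rad or value of joint wheel below -0.4 rad).
It fails at once if the blank is lifted out of the chute (30 mm above its floor) (height (world z) of blank above 0.072 m).
It fails at once if a loaded blank leaves its pocket (horizontal distance between loaded_a and seat_a above 0.025 m or horizontal distance between loaded_b and seat_b above 0.025 m or horizontal distance between loaded_c and seat_c above 0.025 m).
It fails at once if another thing on the table is shifted by more than 30 mm or tipped over (distance of any of hammer, glue, cork_block, dust_brush, offcut, jar from where it was at the start of the episode above 0.03 m or angle between any of glue, jar's own z axis and vertical above 0.5 rad).
It also fails if it takes over 64 s, if anything falls off the work surface, if the arm or the gripper's body presses on something with over 40 N, if the wrist force passes 120 N, or if a joint passes its speed limit or range.

## Working session

There is one attempt and no reset: what is moved stays moved. The work goes in short steps, Python scripts to look and compute and a tool call to move; the robot and the scene stay as the last step left them, time stands still between calls to the robot, and variables do not carry over. Pictures are saved under pics/ and viewed, about 8 in all and at most 12, crops included, and the job is handed in when it is done.

Besides the shell and the picture viewer there is one more tool, called after "Call:" as name(argument=value, ...), one argument or row to a line, values as JSON. arm_command: Moves the arm, as the interface text tells. Its arguments: {"type":"object","properties":{"targets":{"type":"array"}},"required":["targets"]}

```bash
mkdir -p pics; cat > h.py <<'E'
import numpy as np, cv2
from rig import bot, viewer, ticket
def cap(n,f=None):
    c=viewer.capture(n)
    if f: cv2.imwrite('pics/'+f,c['frame'][:,:,::-1])
    return c
def K(c): return np.array([[c['fx'],0,c['cx']],[0,c['fy'],c['cy']],[0,0,1.]])
def back(c,uv,z):
    p=cv2.undistortPoints(np.array(uv,float).reshape(-1,1,2),K(c),np.array(c['D'],float))[:,0]
    V=np.array(c['view']);R=V[:3,:3];o=-R.T@V[:3,3]
    d=np.c_[p,np.ones(len(p))]@R
    return o+d*((z-o[2])/d[:,2])[:,None]
def proj(c,P):
    V=np.array(c['view']);r=cv2.Rodrigues(V[:3,:3])[0]
    return cv2.projectPoints(np.array(P,float).reshape(-1,1,3),r,V[:3,3],K(c),np.array(c['D'],float))[0][:,0]
E
python3 - <<'E'
from h import *
a=cap('top','t0.png');b=cap('scene','s0.png')
print(np.array(a['view']).round(3),np.array(b['view']).round(3),a['fx'],b['fx'])
s=bot.read_state();print(s['time_s'],s['position'],s['tcp_rot'],s['force'])
E
```

```text
[[ 0.005 -1.     0.024 -0.056]
 [-0.988 -0.009 -0.156  0.49 ]
 [ 0.156 -0.023 -0.987  1.006]
 [ 0.     0.     0.     1.   ]] [[ 0.463  0.886  0.009 -0.217]
 [ 0.56  -0.285 -0.778 -0.232]
 [-0.687  0.365 -0.628  1.516]
 [ 0.     0.     0.     1.   ]] 388.3666297194406 392.8814460337374
0.1 [0.25497449 0.57003935 0.29135557] [[ 4.08485891e-01  9.12763933e-01 -1.13145147e-03]
 [ 9.12762507e-01 -4.08487301e-01 -1.65213537e-03]
 [-1.97019314e-03 -3.57872492e-04 -9.99997995e-01]] [-0.43964457 -0.43068165 -0.14605809]
```

View pics/t0.png

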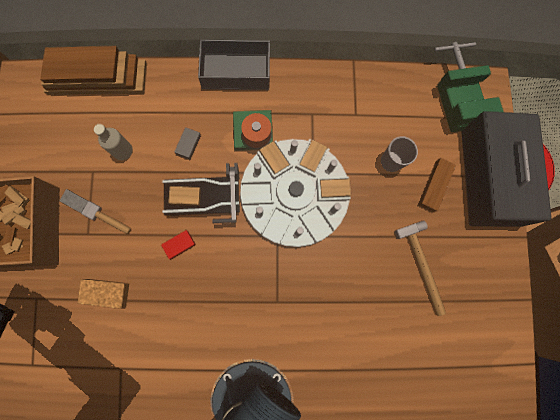

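View pics/s0.png

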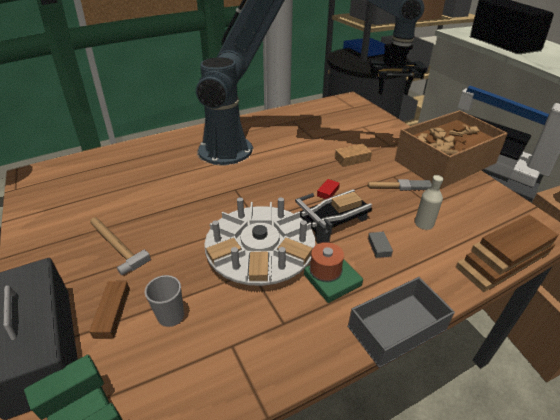

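```bash
python3 - <<'E'
import cv2
i=cv2.imread('pics/t0.png')[120:260,155:355]
cv2.imwrite('pics/t0c.png',cv2.resize(i,None,fx=4,fy=4,interpolation=cv2.INTER_CUBIC))
E
```

```text
(no output)
```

View pics/t0c.png

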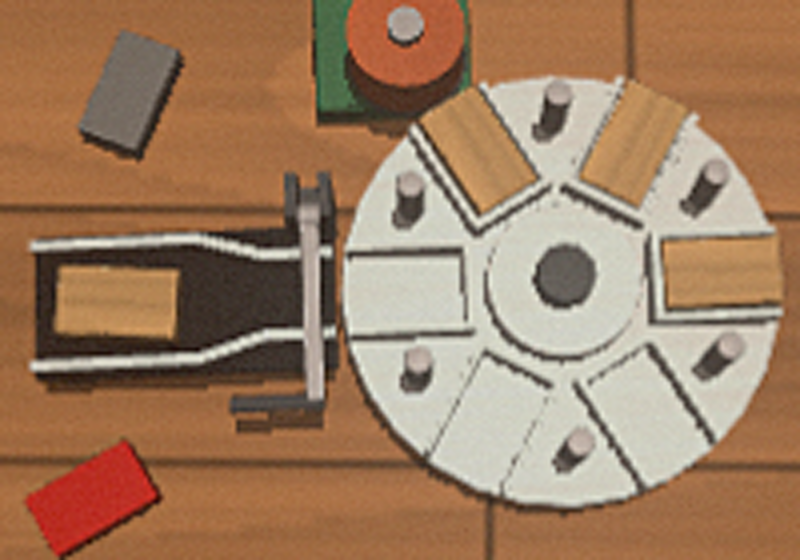

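The crop shows the wooden blank in the chute at pixel (184,195). It is the only wooden piece there. The grey (188,143) and red (178,244) pieces are look-alikes. The keeper pin is at about (213–235,221) and the peg tops are clear.

```bash
cat >> h.py <<'E'
def pose(): 
    d=np.load('pose.npy');c,s=np.cos(d[2]),np.sin(d[2]);return np.array([[c,-s,0],[s,c,0],[0,0,1]]),np.array([d[0],d[1],0])
def W(p): R,t=pose();return np.array(p)@R.T+t
def I(p): R,t=pose();return (np.array(p)-t)@R
E
python3 - <<'E'
from h import *
from scipy.optimize import least_squares
c=cap('top')
px=np.array([(409,182),(559,92),(715,170),(731,346),(581,440),(417,357),(32,246),(37,367),(318,399)])/4.+[155,120]
# angle idx: image up=+x, left=+y
ang=np.radians([60,0,-60,-120,180,120])
P=np.r_[np.c_[.115*np.cos(ang),.115*np.sin(ang),.105+0*ang],[[.041,.357,.054],[-.041,.357,.054],[-.075,.168,.068]]]
def f(d):
    co,s=np.cos(d[2]),np.sin(d[2]);Q=P@np.array([[co,-s,0],[s,co,0],[0,0,1]]).T+[d[0],d[1],0]
    return (proj(c,Q)-px).ravel()
r=least_squares(f,[.55,-.1,0]);print(r.x,r.fun.reshape(-1,2).round(1));np.save('pose.npy',r.x)
bl=back(c,np.array([(57,265),(180,268),(177,340),(54,333)])/4.+[155,120],.067);print(bl,I(bl).round(3))
for n,p in dict(pin=(-.075,.202,.062),hinge=(.05,.168,.062),peg=(-.0575,-.0996,.105),seat=(0,.106,.04),mouth=(0,.154,.042)).items(): print(n,W(p).round(4))
E
```

```text
[ 0.55895037 -0.11503065  0.05779975] [[ 0.4  0.2]
 [ 0.  -0.2]
 [ 0.6 -0.1]
 [ 0.2 -0.6]
 [ 0.3  0.3]
 [ 0.5  0.4]
 [-0.3  0. ]
 [-1.3 -0.2]
 [-0.5  0.2]]
[[0.56325716 0.2221409  0.067     ]
 [0.56184514 0.14030527 0.067     ]
 [0.51337177 0.14055719 0.067     ]
 [0.51737899 0.22188926 0.067     ]] [[ 0.024  0.336  0.067]
 [ 0.018  0.255  0.067]
 [-0.031  0.258  0.067]
 [-0.022  0.339  0.067]]
pin [0.4724 0.0823 0.062 ]
hinge [0.5992 0.0556 0.062 ]
peg [ 0.5073 -0.2178  0.105 ]
seat [ 0.5528 -0.0092  0.04  ]
mouth [0.5501 0.0387 0.042 ]
```

```bash
cat >> h.py <<'E'
from scipy.spatial.transform import Rotation as Ro
def go(p,yaw,s=None):
    "p: TCP in indexer frame m, yaw of tool x in indexer deg; prints rot, offset(cm)"
    s=s or bot.read_state();R=np.array(s['tcp_rot']);d=np.load('pose.npy')
    a=np.radians(yaw)+d[2];c,n=np.cos(a),np.sin(a)
    T=np.array([[c,n,0],[n,-c,0],[0,0,-1.]])
    print(p,yaw,'rot',Ro.from_matrix(R.T@T).as_rotvec(True).round(2),'off',((W(p)-s['position'])@R*100).round(2))
def st():
    s=bot.read_state();R=np.array(s['tcp_rot']);d=np.load('pose.npy')
    print('t',s['time_s'],'tcpI',I(s['position']).round(4),'yawI',np.degrees(np.arctan2(R[1,0],R[0,0])-d[2]).round(2),'F',np.round(s['force'],1),'op',s['opening'],'q',np.round(s['joint_positions'],0))
E
python3 -c "
from h import *
st();go((-.075,.202,.29),0)"
```

```text
t 0.15 tcpI [-0.2638  0.7016  0.2915] yawI 62.58 F [-0.6  0.5  0.9] op 1.0020111996902803 q [ 56.  30.  82.   0.  68. -10.]
(-0.075, 0.202, 0.29) 0 rot [3.000e-02 9.000e-02 6.258e+01] off [-35.65  39.77   0.2 ]
```

Call:
arm_command(
  targets=[
    {"rot":[0,0,62.6],"offset":[-35.6,39.8,0.2],"gripper":0.5},
    {"rot":[0,0,62.6],"offset":[-35.6,39.8,0.2],"gripper":0.5},
    {"rot":[0,0,62.6],"offset":[-35.6,39.8,0.2],"gripper":0.5},
    {"rot":[0,0,62.6],"offset":[-35.6,39.8,0.2],"gripper":0.5},
    {"rot":[0,0,62.6],"offset":[-35.6,39.8,0.2],"gripper":0.5},
    {"rot":[0,0,62.6],"offset":[-35.6,39.8,0.2],"gripper":0.5},
    {"rot":[0,0,62.6],"offset":[-35.6,39.8,0.2],"gripper":0.5},
    {"rot":[0,0,62.6],"offset":[-35.6,39.8,0.2],"gripper":0.5},
  ],
)

```text
time_s: 0.95
position: [0.4188, 0.2034, 0.2908]
tcp_rot: [[0.999, 0.054, 0.0], [0.054, -0.999, 0.0], [0.0, -0.0, -1.0]]
force: [0.8, 0.4, 0.3]
opening: 0.509
```

```bash
python3 -c "
from h import *
st();go((-.075,.202,.29),0)"
```

```text
t 0.95 tcpI [-0.1215  0.326   0.2908] yawI -0.21 F [0.8 0.4 0.3] op 0.509233041072352 q [ 12.  18. 104.   0.  58.   9.]
(-0.075, 0.202, 0.29) 0 rot [-0.01 -0.01 -0.21] off [ 4.69 12.39  0.08]
```

Call:
arm_command(
  targets=[
    {"rot":[0,0,0],"offset":[4.7,12.4,0.1],"gripper":0.5},
    {"rot":[0,0,0],"offset":[4.7,12.4,0.1],"gripper":0.5},
    {"rot":[0,0,0],"offset":[4.7,12.4,0.1],"gripper":0.5},
    {"rot":[0,0,0],"offset":[4.7,12.4,8],"gripper":0.5},
    {"rot":[0,0,0],"offset":[4.7,12.4,8],"gripper":0.5},
    {"rot":[0,0,0],"offset":[4.7,12.4,8],"gripper":0.5},
    {"rot":[0,0,0],"offset":[4.7,12.4,8],"gripper":0.5},
  ],
)

```text
time_s: 1.65
position: [0.4725, 0.0842, 0.2108]
tcp_rot: [[0.998, 0.057, -0.001], [0.057, -0.998, 0.0], [-0.001, -0.0, -1.0]]
force: [-0.0, -0.9, -0.1]
opening: 0.502
```

```bash
python3 -c "
from h import *
st();go((-.075,.202,.120),0)
t=cap('top');s=cap('scene')
P=[W((-.075,y,.062)) for y in(.174,.202,.224)]+[W((-.075,.202,.14))]
for c,n in((t,'t'),(s,'s')):
    q=proj(c,P);o=q.mean(0).astype(int);print(q.round(1))
    x,y=o-[65,50];im=cv2.resize(c['frame'][max(y,0):y+100,x:x+130,::-1],None,fx=3,fy=3,interpolation=cv2.INTER_CUBIC)
    for u in q[:3]: cv2.circle(im,tuple(int(v) for v in (u-[x,y])*3),2,(0,255,0),-1)
    cv2.imwrite('pics/%s1.png'%n,im)
cv2.imwrite('pics/c1.png',np.hstack([cv2.imread('pics/t1.png'),cv2.imread('pics/s1.png')]))
"
```

```text
t 1.65 tcpI [-0.0748  0.2039  0.2108] yawI -0.02 F [-0.  -0.9 -0.1] op 0.5022212487731932 q [ -3.  27. 107.   0.  46.  -7.]
(-0.075, 0.202, 0.12) 0 rot [-0.01  0.06 -0.02] off [-0.01  0.19  9.08]
[[231.9 220.4]
 [221.2 220.9]
 [212.8 221.3]
 [217.8 216.3]]
[[297.7 199.2]
 [305.5 196.3]
 [311.5 194.1]
 [306.8 174.8]]
```

View pics/c1.png

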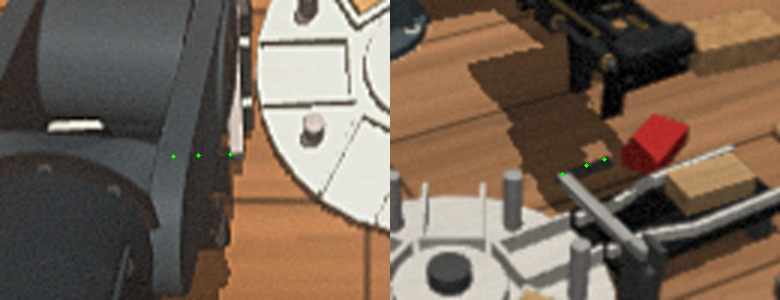

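The projected keeper bar end and pin (green dots) coincide with the scene image. The fingers straddle the pin, so I descend and grip.

Call:
arm_command(
  targets=[
    {"rot":[0,0,0],"offset":[0,0.2,4],"gripper":0.5},
    {"rot":[0,0,0],"offset":[0,0.2,7],"gripper":0.5},
    {"rot":[0,0,0],"offset":[0,0.2,9.2],"gripper":0.5},
    {"rot":[0,0,0],"offset":[0,0.2,9.2],"gripper":0.5},
    {"rot":[0,0,0],"offset":[0,0.2,9.2],"gripper":0.5},
    {"rot":[0,0,0],"offset":[0,0.2,9.2],"gripper":1},
    {"rot":[0,0,0],"offset":[0,0.2,9.2],"gripper":1},
    {"rot":[0,0,0],"offset":[0,0.2,9.2],"gripper":1},
  ],
)

```text
time_s: 2.55
position: [0.4732, 0.0822, 0.1199]
tcp_rot: [[0.998, 0.058, 0.002], [0.058, -0.998, -0.0], [0.002, 0.0, -1.0]]
force: [0.9, -0.1, -0.6]
opening: 0.311
```

```bash
python3 -c "
from h import *
st()
"
```

```text
t 2.55 tcpI [-0.0742  0.2019  0.1199] yawI -0.02 F [ 0.9 -0.1 -0.6] op 0.31071471956765395 q [ -4.  37. 111.  -0.  33.  -7.]
```

Call:
arm_command(
  targets=[
    {"rot":[0,0,0],"offset":[0,0,0],"gripper":1},
    {"rot":[0,0,0],"offset":[0,0,0],"gripper":1},
    {"rot":[0,0,0],"offset":[0,0,0],"gripper":1},
    {"rot":[0,0,0],"offset":[0,0,0],"gripper":1},
    {"rot":[0,0,0],"offset":[0,0,0],"gripper":1},
    {"rot":[0,0,0],"offset":[0,0,0],"gripper":1},
  ],
)

```text
time_s: 3.15
position: [0.4725, 0.0822, 0.119]
tcp_rot: [[0.998, 0.057, -0.0], [0.057, -0.998, -0.0], [-0.0, 0.0, -1.0]]
force: [-1.4, -0.6, 5.0]
opening: 0.125
```

```bash
python3 -c "
from h import *
st()
for th in np.arange(.15,2.0,.125): print(round(th,3),round(12.5*(1-np.cos(th)),1),round(-12.5*np.sin(th),1))
"
```

```text
t 3.15 tcpI [-0.0749  0.2019  0.119 ] yawI -0.02 F [-1.4 -0.6  5. ] op 0.12519625745867957 q [ -4.  37. 111.  -0.  33.  -7.]
0.15 0.1 -1.9
0.275 0.5 -3.4
0.4 1.0 -4.9
0.525 1.7 -6.3
0.65 2.5 -7.6
0.775 3.6 -8.7
0.9 4.7 -9.8
1.025 6.0 -10.7
1.15 7.4 -11.4
1.275 8.9 -12.0
1.4 10.4 -12.3
1.525 11.9 -12.5
1.65 13.5 -12.5
1.775 15.0 -12.2
1.9 16.5 -11.8
```

Call:
arm_command(
  targets=[
    {"rot":[0,0,0],"offset":[0.1,0,-1.9],"gripper":1},
    {"rot":[0,0,0],"offset":[0.5,0,-3.4],"gripper":1},
    {"rot":[0,0,0],"offset":[1.0,0,-4.9],"gripper":1},
    {"rot":[0,0,0],"offset":[1.7,0,-6.3],"gripper":1},
    {"rot":[0,0,0],"offset":[2.5,0,-7.6],"gripper":1},
    {"rot":[0,0,0],"offset":[3.6,0,-8.7],"gripper":1},
    {"rot":[0,0,0],"offset":[4.7,0,-9.8],"gripper":1},
    {"rot":[0,0,0],"offset":[4.7,0,-9.8],"gripper":1},
  ],
)

```text
time_s: 3.95
position: [0.5154, 0.0847, 0.2172]
tcp_rot: [[0.998, 0.058, -0.012], [0.058, -0.998, -0.001], [-0.012, 0.0, -1.0]]
force: [-10.4, -2.9, 8.9]
opening: 0.124
```

```bash
python3 -c "
from h import *
st()
s=cap('scene');q=proj(s,[W((.05-.125*np.cos(.9),.202,.062+.125*np.sin(.9)))])[0];print(q)
cv2.imwrite('pics/s2.png',cv2.resize(s['frame'][110:280,220:420,::-1],None,fx=3,fy=3,interpolation=cv2.INTER_CUBIC))
"
```

```text
t 3.95 tcpI [-0.0319  0.2019  0.2172] yawI 0.04 F [-10.4  -2.9   8.9] op 0.12354555165002376 q [ -3.  29. 101.  -0.  51.  -6.]
[316.63285697 177.05004347]
```

View pics/s2.png

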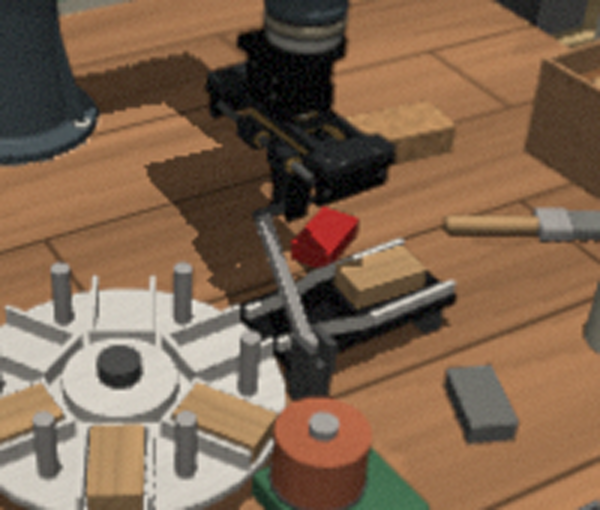

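Keeper bar has swung up with the pin, at crop (265,215). Continue over the top.

Call:
arm_command(
  targets=[
    {"rot":[0,0,0],"offset":[1.3,0,-0.9],"gripper":1},
    {"rot":[0,0,0],"offset":[2.7,0,-1.6],"gripper":1},
    {"rot":[0,0,0],"offset":[4.2,0,-2.2],"gripper":1},
    {"rot":[0,0,0],"offset":[5.7,0,-2.5],"gripper":1},
    {"rot":[0,0,0],"offset":[7.2,0,-2.7],"gripper":1},
    {"rot":[0,0,0],"offset":[8.8,0,-2.7],"gripper":1},
    {"rot":[0,0,0],"offset":[10.3,0,-2.4],"gripper":1},
    {"rot":[0,0,0],"offset":[11.8,0,-2.0],"gripper":1},
  ],
)

```text
time_s: 4.8
position: [0.6375, 0.0914, 0.2367]
tcp_rot: [[0.998, 0.057, -0.001], [0.057, -0.998, -0.001], [-0.001, 0.001, -1.0]]
force: [-2.8, -0.4, 0.8]
opening: 0.125
```

Call:
arm_command(
  targets=[
    {"rot":[0,0,0],"offset":[0,0,0],"gripper":1},
    {"rot":[0,0,0],"offset":[0,0,0],"gripper":1},
  ],
)

```text
time_s: 5.0
position: [0.6375, 0.0914, 0.2366]
tcp_rot: [[0.998, 0.058, 0.001], [0.058, -0.998, -0.001], [0.001, 0.001, -1.0]]
force: [1.1, -0.9, 1.5]
opening: 0.129
```

```bash
python3 -c "
from h import *
st()
"
```

```text
t 5.0 tcpI [0.0904 0.2015 0.2366] yawI -0.01 F [ 1.1 -0.9  1.5] op 0.1290267421940552 q [-2. 35. 82. -0. 62. -5.]
```

Call:
arm_command(
  targets=[
    {"rot":[0,0,0],"offset":[0,0,0],"gripper":0},
    {"rot":[0,0,0],"offset":[0,0,0],"gripper":0},
    {"rot":[0,0,0],"offset":[0,0,0],"gripper":0},
    {"rot":[0,0,0],"offset":[0,0,0],"gripper":0},
    {"rot":[0,0,0],"offset":[0,0,0],"gripper":0},
    {"rot":[0,0,0],"offset":[0,0,-3],"gripper":0},
    {"rot":[0,0,0],"offset":[0,0,-6],"gripper":0},
    {"rot":[0,0,0],"offset":[0,0,-8],"gripper":0},
  ],
)

```text
time_s: 5.8
position: [0.6378, 0.0917, 0.3188]
tcp_rot: [[0.998, 0.057, 0.002], [0.057, -0.998, 0.0], [0.002, 0.0, -1.0]]
force: [0.8, 0.4, 0.6]
opening: 0.769
```

```bash
python3 -c "
from h import *
st();go((-.005,.39,.30),90);go((-.005,.39,.30),-90)
"
```

```text
t 5.8 tcpI [0.0907 0.2018 0.3188] yawI -0.02 F [0.8 0.4 0.6] op 0.7690389218759892 q [-2. 30. 78.  0. 72. -5.]
(-0.005, 0.39, 0.3) 90 rot [  0.11  -0.1  -90.02] off [ -9.58 -18.81   1.86]
(-0.005, 0.39, 0.3) -90 rot [-0.1  -0.11 89.98] off [ -9.58 -18.81   1.86]
```

Call:
arm_command(
  targets=[
    {"rot":[0,0,90],"offset":[-9.4,-18.8,1.9],"gripper":1},
    {"rot":[0,0,90],"offset":[-9.4,-18.8,1.9],"gripper":1},
    {"rot":[0,0,90],"offset":[-9.4,-18.8,1.9],"gripper":1},
    {"rot":[0,0,90],"offset":[-9.4,-18.8,1.9],"gripper":1},
    {"rot":[0,0,90],"offset":[-9.4,-18.8,1.9],"gripper":1},
    {"rot":[0,0,90],"offset":[-9.4,-18.8,1.9],"gripper":1},
    {"rot":[0,0,90],"offset":[-9.4,-18.8,1.9],"gripper":1},
    {"rot":[0,0,90],"offset":[-9.4,-18.8,1.9],"gripper":1},
  ],
)

```text
time_s: 6.6
position: [0.5322, 0.2744, 0.2977]
tcp_rot: [[0.423, -0.906, -0.0], [-0.906, -0.423, -0.0], [-0.0, 0.0, -1.0]]
force: [0.2, -0.0, -0.0]
opening: 0.218
```

```bash
python3 -c "
from h import *
st();go((-.002,.375,.2),-90)
s=cap('scene','s3.png');q=proj(s,[W((.05+.125*np.cos(np.pi-2.05),.202,.062+.125*np.sin(2.05))),W((.05+.125*np.cos(np.pi-1.57),.202,.062+.125))]);print(q)
t=cap('top')
cv2.imwrite('pics/s3.png',np.hstack([cv2.resize(s['frame'][120:260,280:410,::-1],None,fx=3,fy=3),cv2.resize(t['frame'][110:250,155:285,::-1],None,fx=3,fy=3)]))
"
```

```text
t 6.6 tcpI [-0.0042  0.3903  0.2977] yawI -68.26 F [ 0.2 -0.  -0. ] op 0.2181143057770908 q [17. 28. 86.  0. 67. 82.]
(-0.002, 0.375, 0.2) -90 rot [ 2.000e-02 -0.000e+00  2.174e+01] off [1.51 0.36 9.77]
[[347.65975447 198.91352595]
 [334.42485718 182.98323933]]
```

View pics/s3.png

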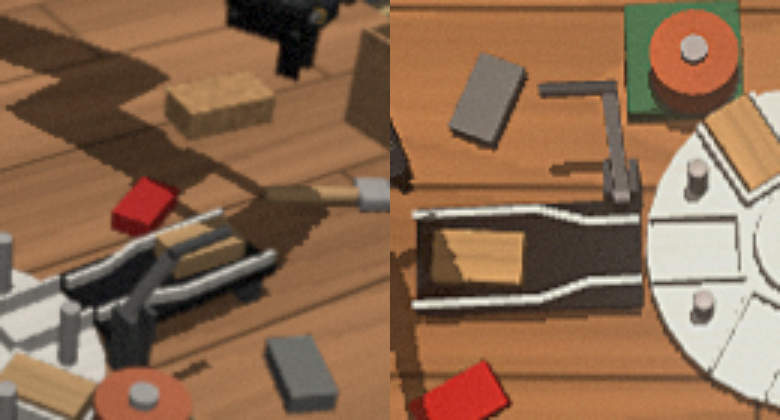

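The keeper leans at its stop: its pin at scene pixel (347,201) matches the 2.05 rad prediction. The blank is unmoved. Next I descend behind it.

Call:
arm_command(
  targets=[
    {"rot":[0,0,21.7],"offset":[1.5,0.4,4],"gripper":1},
    {"rot":[0,0,21.7],"offset":[1.5,0.4,8],"gripper":1},
    {"rot":[0,0,21.7],"offset":[1.5,0.4,12],"gripper":1},
    {"rot":[0,0,21.7],"offset":[1.5,0.4,15],"gripper":1},
    {"rot":[0,0,21.7],"offset":[1.5,0.4,17.0],"gripper":1},
    {"rot":[0,0,21.7],"offset":[1.5,0.4,17.9],"gripper":1},
    {"rot":[0,0,21.7],"offset":[1.5,0.4,17.9],"gripper":1},
  ],
)

```text
time_s: 7.4
position: [0.535, 0.2584, 0.1176]
tcp_rot: [[0.065, -0.998, -0.002], [-0.998, -0.065, -0.001], [0.0, 0.003, -1.0]]
force: [-0.2, 0.1, 0.1]
opening: 0.008
```

```bash
python3 -c "
from h import *
st();go((-.002,.161,.118),-90)
"
```

```text
t 7.4 tcpI [-0.0024  0.3742  0.1176] yawI -89.57 F [-0.2  0.1  0.1] op 0.007825847184974857 q [ 15.  42.  94.   0.  45. 101.]
(-0.002, 0.161, 0.118) -90 rot [ 0.14 -0.03  0.43] off [21.32  0.13 -0.03]
```

Call:
arm_command(
  targets=[
    {"rot":[0,0,0.4],"offset":[1.2,0,0],"gripper":1},
    {"rot":[0,0,0.4],"offset":[2.2,0,0],"gripper":1},
    {"rot":[0,0,0.4],"offset":[3.2,0,0],"gripper":1},
    {"rot":[0,0,0.4],"offset":[4.2,0,0],"gripper":1},
    {"rot":[0,0,0.4],"offset":[5.2,0,0],"gripper":1},
    {"rot":[0,0,0.4],"offset":[6.2,0.1,0],"gripper":1},
    {"rot":[0,0,0.4],"offset":[7.2,0.1,0],"gripper":1},
    {"rot":[0,0,0.4],"offset":[8.2,0.1,0],"gripper":1},
  ],
)

```text
time_s: 8.2
position: [0.5397, 0.1759, 0.1188]
tcp_rot: [[0.057, -0.998, -0.0], [-0.998, -0.057, -0.0], [0.0, 0.0, -1.0]]
force: [-0.2, 0.4, 1.3]
opening: 0.008
```

```bash
python3 -c "
from h import *
st()
s=cap('scene')
q=proj(s,[W((x,y,.067)) for x,y in [(-.023,.208),(.023,.208)]]);print(q)
cv2.imwrite('pics/s4.png',cv2.resize(s['frame'][140:260,270:400,::-1],None,fx=4,fy=4,interpolation=cv2.INTER_CUBIC))
"
```

```text
t 8.2 tcpI [-0.0024  0.2916  0.1188] yawI -90.06 F [-0.2  0.4  1.3] op 0.008199855946173446 q [ 7. 40. 98.  0. 42. 94.]
[[317.14560948 203.60008123]
 [326.43366132 212.21212336]]
```

View pics/s4.png

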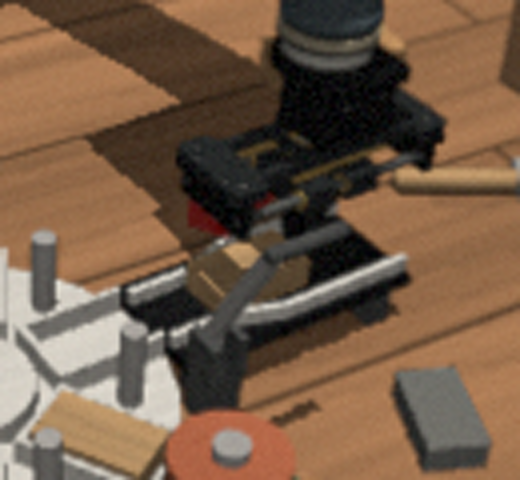

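The blank sits straight against the fingers and is entering the funnel, its front at scene pixel (320,210). Continue.

Call:
arm_command(
  targets=[
    {"rot":[0,0,0],"offset":[0.8,0,0],"gripper":1},
    {"rot":[0,0,0],"offset":[1.6,0,0],"gripper":1},
    {"rot":[0,0,0],"offset":[2.4,0,0],"gripper":1},
    {"rot":[0,0,0],"offset":[3.2,0,0],"gripper":1},
    {"rot":[0,0,0],"offset":[4.0,0,0],"gripper":1},
    {"rot":[0,0,0],"offset":[4.8,0,0],"gripper":1},
    {"rot":[0,0,0],"offset":[5.6,0,0],"gripper":1},
    {"rot":[0,0,0],"offset":[6.4,0,0],"gripper":1},
  ],
)

```text
time_s: 9.05
position: [0.5434, 0.1122, 0.1188]
tcp_rot: [[0.057, -0.998, -0.0], [-0.998, -0.057, -0.0], [0.0, 0.0, -1.0]]
force: [0.5, -0.4, 0.5]
opening: 0.002
```

```bash
python3 -c "
from h import *
st()
"
```

```text
t 9.05 tcpI [-0.0024  0.2278  0.1188] yawI -90.06 F [ 0.5 -0.4  0.5] op 0.0020650599959298774 q [  0.  40. 100.  -0.  41.  87.]
```

Call:
arm_command(
  targets=[
    {"rot":[0,0,0],"offset":[0.8,0,0],"gripper":1},
    {"rot":[0,0,0],"offset":[1.6,0,0],"gripper":1},
    {"rot":[0,0,0],"offset":[2.4,0,0],"gripper":1},
    {"rot":[0,0,0],"offset":[3.2,0,0],"gripper":1},
    {"rot":[0,0,0],"offset":[3.9,0,0],"gripper":1},
    {"rot":[0,0,0],"offset":[4.6,0,0],"gripper":1},
    {"rot":[0,0,0],"offset":[5.2,0,0],"gripper":1},
    {"rot":[0,0,0],"offset":[5.6,0,0],"gripper":1},
  ],
)

```text
time_s: 9.85
position: [0.5466, 0.0564, 0.1187]
tcp_rot: [[0.056, -0.998, 0.0], [-0.998, -0.056, -0.0], [0.0, -0.0, -1.0]]
force: [0.2, 0.1, 0.4]
opening: 0.002
```

```bash
python3 -c "
from h import *
st()
s=cap('scene')
print(proj(s,[W((x,.146,.065)) for x in (-.023,.023)]), proj(s,[W((0,.106-.04,.065))]))
cv2.imwrite('pics/s5.png',cv2.resize(s['frame'][150:270,240:390,::-1],None,fx=4,fy=4,interpolation=cv2.INTER_CUBIC))
"
```

```text
t 9.85 tcpI [-0.0024  0.1718  0.1187] yawI -90.08 F [0.2 0.1 0.4] op 0.0024547612970762214 q [ -6.  39. 101.  -0.  40.  81.]
[[299.35169346 210.8900814 ]
 [308.36457497 219.897592  ]] [[279.45116025 224.77478908]]
```

View pics/s5.png

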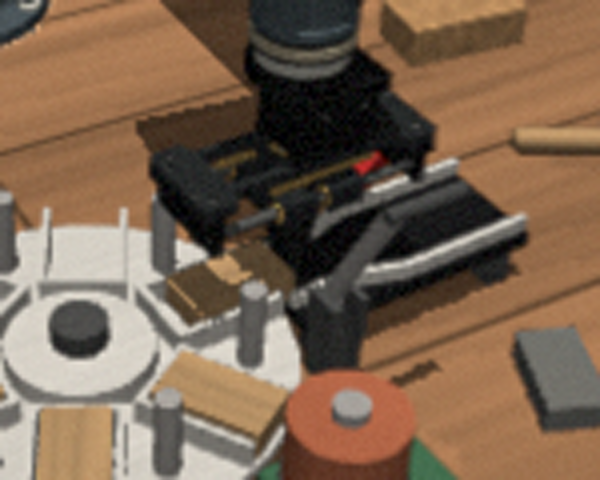

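Blank is in the pocket mouth, its front at crop (190,305), about 1 cm short of home.

Call:
arm_command(
  targets=[
    {"rot":[0,0,0],"offset":[0.3,0,0],"gripper":1},
    {"rot":[0,0,0],"offset":[0.6,0,0],"gripper":1},
    {"rot":[0,0,0],"offset":[0.8,0,0],"gripper":1},
    {"rot":[0,0,0],"offset":[0.9,0,0],"gripper":1},
    {"rot":[0,0,0],"offset":[1.0,0,0],"gripper":1},
  ],
)

```text
time_s: 10.4
position: [0.5471, 0.047, 0.1188]
tcp_rot: [[0.057, -0.998, 0.0], [-0.998, -0.057, 0.0], [-0.0, -0.0, -1.0]]
force: [-0.6, 0.9, 0.3]
opening: 0.006
```

```bash
python3 -c "
from h import *
st()"
```

```text
t 10.4 tcpI [-0.0024  0.1624  0.1188] yawI -90.05 F [-0.6  0.9  0.3] op 0.00584734146437142 q [ -7.  39. 101.   0.  40.  80.]
```

Call:
arm_command(
  targets=[
    {"rot":[0,0,0],"offset":[0.1,0,0],"gripper":1},
    {"rot":[0,0,0],"offset":[0.2,0,0],"gripper":1},
    {"rot":[0,0,0],"offset":[0.3,0,0],"gripper":1},
    {"rot":[0,0,0],"offset":[0.3,0,0],"gripper":1},
  ],
)

```text
time_s: 10.8
position: [0.5473, 0.0439, 0.1188]
tcp_rot: [[0.057, -0.998, 0.0], [-0.998, -0.057, -0.0], [0.0, -0.0, -1.0]]
force: [0.4, -0.2, -0.1]
opening: 0.002
```

```bash
python3 -c "
from h import *
st()"
```

```text
t 10.8 tcpI [-0.0024  0.1593  0.1188] yawI -90.06 F [ 0.4 -0.2 -0.1] op 0.0018428472764305222 q [ -7.  39. 101.  -0.  40.  80.]
```

Call:
arm_command(
  targets=[
    {"rot":[0,0,0],"offset":[0.1,0,0],"gripper":1},
    {"rot":[0,0,0],"offset":[0.2,0,0],"gripper":1},
    {"rot":[0,0,0],"offset":[0.2,0,0],"gripper":1},
  ],
)

```text
time_s: 11.1
position: [0.5474, 0.042, 0.1188]
tcp_rot: [[0.057, -0.998, -0.0], [-0.998, -0.057, 0.0], [-0.0, 0.0, -1.0]]
force: [0.4, 0.9, 0.2]
opening: 0.004
```

```bash
python3 -c "
from h import *
st()"
```

```text
t 11.1 tcpI [-0.0025  0.1575  0.1188] yawI -90.07 F [0.4 0.9 0.2] op 0.00408757967306503 q [ -7.  39. 101.   0.  40.  79.]
```

Call:
arm_command(
  targets=[
    {"rot":[0,0,0],"offset":[0.1,0,0],"gripper":1},
    {"rot":[0,0,0],"offset":[0.2,0,0],"gripper":1},
    {"rot":[0,0,0],"offset":[0.2,0,0],"gripper":1},
    {"rot":[0,0,0],"offset":[0.2,0,0],"gripper":1},
  ],
)

```text
time_s: 11.5
position: [0.5469, 0.0418, 0.1188]
tcp_rot: [[0.056, -0.998, -0.001], [-0.998, -0.056, 0.003], [-0.003, 0.001, -1.0]]
force: [-0.4, 8.1, 1.1]
opening: 0.006
```

```bash
python3 -c "
from h import *
st()
s=cap('scene')
x,y=265,185
im=cv2.resize(s['frame'][y:y+60,x:x+80,::-1],None,fx=8,fy=8,interpolation=cv2.INTER_CUBIC)
for p in proj(s,[W((i,j,.065)) for i in (-.023,.023) for j in (.146,.066)]): print(p); cv2.circle(im,tuple(int(v) for v in (p+.5-[x,y])*8),3,(0,255,0),-1)
cv2.imwrite('pics/s6.png',im)"
```

```text
t 11.5 tcpI [-0.0029  0.1572  0.1188] yawI -90.12 F [-0.4  8.1  1.1] op 0.006216987998586306 q [ -7.  39. 101.   0.  40.  79.]
[299.35169346 210.8900814 ]
[275.21019    220.06761169]
[308.36457497 219.897592  ]
[283.81355319 229.61578411]
```

View pics/s6.png

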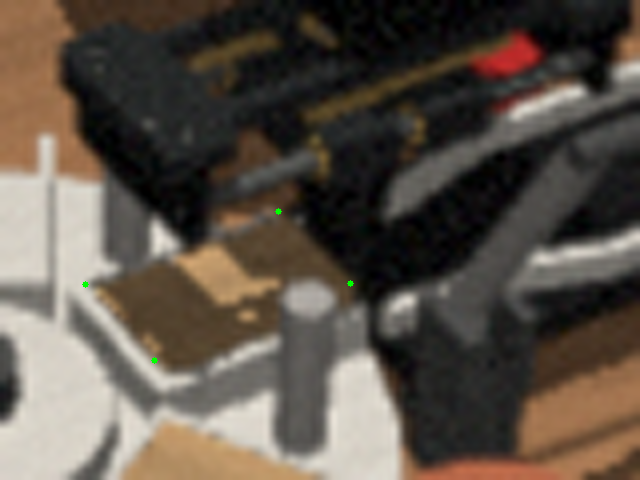

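Force has risen to 8 N and the blank's top outline coincides with the predicted home corners, so it is home. Back off, lift and go to the peg.

Call:
arm_command(
  targets=[
    {"rot":[0,0,0],"offset":[-0.5,0,0],"gripper":1},
    {"rot":[0,0,0],"offset":[-1.2,0,0],"gripper":1},
    {"rot":[0,0,0],"offset":[-1.2,0,-3],"gripper":1},
    {"rot":[0,0,0],"offset":[-1.2,0,-7],"gripper":1},
    {"rot":[0,0,0],"offset":[-1.2,0,-12],"gripper":1},
    {"rot":[0,0,0],"offset":[-1.2,0,-15],"gripper":1},
    {"rot":[0,0,0],"offset":[-1.2,0,-15],"gripper":1},
  ],
)

```text
time_s: 12.25
position: [0.5495, 0.0519, 0.2737]
tcp_rot: [[0.057, -0.998, 0.011], [-0.998, -0.057, -0.002], [0.002, -0.011, -1.0]]
force: [0.4, 0.2, 0.9]
opening: 0.005
```

```bash
python3 -c "
from h import *
st();go((-.0575,-.0996,.25),-30)
s=cap('scene');t=cap('top');h=np.hstack([cv2.resize(s['frame'][180:280,200:330,::-1],None,fx=3,fy=3),cv2.resize(t['frame'][130:230,230:360,::-1],None,fx=3,fy=3)]);cv2.imwrite('pics/s7.png',h)"
```

```text
t 12.25 tcpI [2.000e-04 1.672e-01 2.737e-01] yawI -90.04 F [0.4 0.2 0.9] op 0.0048402776166386096 q [-6. 26. 94. -0. 59. 81.]
(-0.0575, -0.0996, 0.25) -30 rot [ -0.51  -0.45 -60.04] off [26.68  5.78  2.37]
```

View pics/s7.png

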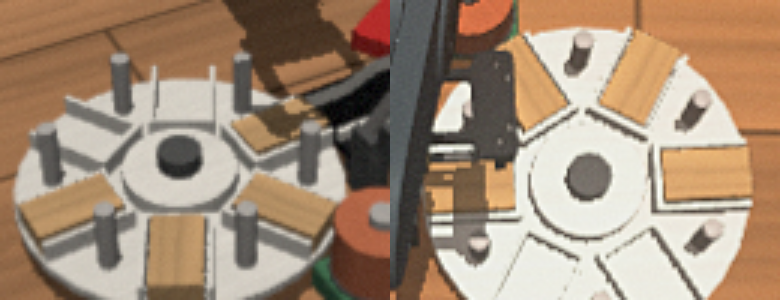

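The blank is seated in the chute pocket, the wheel hasn't moved and the loaded blanks are in place. Now to the peg.

Call:
arm_command(
  targets=[
    {"rot":[0,0,-60],"offset":[26.7,5.6,2.0],"gripper":0},
    {"rot":[0,0,-60],"offset":[26.7,5.6,2.0],"gripper":0},
    {"rot":[0,0,-60],"offset":[26.7,5.6,2.0],"gripper":0},
    {"rot":[0,0,-60],"offset":[26.7,5.6,2.0],"gripper":0},
    {"rot":[0,0,-60],"offset":[26.7,5.6,2.0],"gripper":0},
    {"rot":[0,0,-60],"offset":[26.7,5.6,2.0],"gripper":0},
    {"rot":[0,0,-60],"offset":[26.7,5.6,2.0],"gripper":0},
    {"rot":[0,0,-60],"offset":[26.7,5.6,2.0],"gripper":0},
  ],
)

```text
time_s: 13.15
position: [0.5045, -0.2192, 0.2461]
tcp_rot: [[0.893, -0.449, -0.004], [-0.449, -0.893, 0.003], [-0.005, -0.0, -1.0]]
force: [-0.5, 0.5, -0.2]
opening: 0.649
```

Call:
arm_command(
  targets=[
    {"rot":[0,0,0],"offset":[0,0,0],"gripper":0},
    {"rot":[0,0,0],"offset":[0,0,0],"gripper":0},
  ],
)

```text
time_s: 13.35
position: [0.5053, -0.2172, 0.2472]
tcp_rot: [[0.892, -0.451, -0.003], [-0.451, -0.892, 0.002], [-0.003, -0.0, -1.0]]
force: [0.6, 0.1, 0.9]
opening: 0.833
```

```bash
python3 -c "
from h import *
st();go((-.0575,-.0996,.148),-30)"
```

```text
t 13.35 tcpI [-0.0594 -0.0989  0.2472] yawI -30.15 F [0.6 0.1 0.9] op 0.8329009306426565 q [-35.  28.  95.  -0.  57.  -8.]
(-0.0575, -0.0996, 0.148) -30 rot [-0.02  0.2  -0.15] off [ 0.23 -0.03  9.92]
```

Descend over the peg, then close.

Call:
arm_command(
  targets=[
    {"rot":[0,0,0],"offset":[0.2,0,3.5],"gripper":0},
    {"rot":[0,0,0],"offset":[0.2,0,7],"gripper":0},
    {"rot":[0,0,0],"offset":[0.2,0,9.9],"gripper":0.2},
    {"rot":[0,0,0],"offset":[0.2,0,9.9],"gripper":0.4},
    {"rot":[0,0,0],"offset":[0.2,0,9.9],"gripper":1},
    {"rot":[0,0,0],"offset":[0.2,0,9.9],"gripper":1},
    {"rot":[0,0,0],"offset":[0.2,0,9.9],"gripper":1},
    {"rot":[0,0,0],"offset":[0.2,0,9.9],"gripper":1},
  ],
)

```text
time_s: 14.15
position: [0.5085, -0.219, 0.1512]
tcp_rot: [[0.893, -0.45, 0.002], [-0.45, -0.893, -0.002], [0.003, 0.0, -1.0]]
force: [0.8, 0.2, 0.1]
opening: 0.537
```

Call:
arm_command(
  targets=[
    {"rot":[0,0,0],"offset":[0,0,0],"gripper":1},
    {"rot":[0,0,0],"offset":[0,0,0],"gripper":1},
    {"rot":[0,0,0],"offset":[0,0,0],"gripper":1},
    {"rot":[0,0,0],"offset":[0,0,0],"gripper":1},
    {"rot":[0,0,0],"offset":[0,0,0],"gripper":1},
  ],
)

```text
time_s: 14.65
position: [0.5076, -0.2186, 0.1498]
tcp_rot: [[0.893, -0.45, -0.001], [-0.45, -0.893, 0.0], [-0.001, 0.0, -1.0]]
force: [-0.8, -0.1, 1.4]
opening: 0.196
```

```bash
python3 -c "
from h import *
st()
for a in np.arange(6,61,6):
    b=np.radians(240-a);go((.115*np.cos(b),.115*np.sin(b),.148),-30-a)"
```

```text
t 14.65 tcpI [-0.0572 -0.1004  0.1498] yawI -30.05 F [-0.8 -0.1  1.4] op 0.19562003133875244 q [-35.  37.  99.  -0.  44.  -8.]
(np.float64(-0.06759530401363442), np.float64(-0.09303695435311894), 0.148) -36 rot [0.   0.04 5.95] off [-1.27 -0.12  0.18]
(np.float64(-0.07695001973126869), np.float64(-0.08546165492990035), 0.148) -42 rot [ 0.    0.04 11.95] off [-2.46 -0.3   0.18]
(np.float64(-0.08546165492990034), np.float64(-0.0769500197312687), 0.148) -48 rot [1.000e-02 4.000e-02 1.795e+01] off [-3.62 -0.62  0.18]
(np.float64(-0.09303695435311897), np.float64(-0.0675953040136344), 0.148) -54 rot [1.000e-02 4.000e-02 2.395e+01] off [-4.74 -1.05  0.18]
(np.float64(-0.09959292143521044), np.float64(-0.057500000000000016), 0.148) -60 rot [1.000e-02 4.000e-02 2.995e+01] off [-5.82 -1.59  0.18]
(np.float64(-0.1050577276288991), np.float64(-0.046774713953717025), 0.148) -66 rot [1.000e-02 4.000e-02 3.595e+01] off [-6.83 -2.25  0.18]
(np.float64(-0.10937149937394268), np.float64(-0.03553695435311894), 0.148) -72 rot [2.000e-02 4.000e-02 4.195e+01] off [-7.76 -3.    0.18]
(np.float64(-0.11248697408438765), np.float64(-0.023909844444042344), 0.148) -78 rot [2.000e-02 4.000e-02 4.795e+01] off [-8.61 -3.85  0.18]
(np.float64(-0.11437001796735144), np.float64(-0.012020773275780152), 0.148) -84 rot [2.000e-02 4.000e-02 5.395e+01] off [-9.37 -4.79  0.18]
(np.float64(-0.115), np.float64(1.408343819019456e-17), 0.148) -90 rot [2.000e-02 4.000e-02 5.995e+01] off [-10.03  -5.8    0.18]
```

Call:
arm_command(
  targets=[
    {"rot":[0,0,3],"offset":[-0.65,-0.05,0],"gripper":1},
    {"rot":[0,0,6],"offset":[-1.25,-0.1,0],"gripper":1},
    {"rot":[0,0,12],"offset":[-2.45,-0.3,0],"gripper":1},
    {"rot":[0,0,18],"offset":[-3.6,-0.6,0],"gripper":1},
    {"rot":[0,0,24],"offset":[-4.75,-1.05,0],"gripper":1},
    {"rot":[0,0,30],"offset":[-5.8,-1.6,0],"gripper":1},
    {"rot":[0,0,33],"offset":[-6.35,-1.9,0],"gripper":1},
    {"rot":[0,0,33],"offset":[-6.35,-1.9,0],"gripper":1},
  ],
)

```text
time_s: 15.45
position: [0.4576, -0.1724, 0.1498]
tcp_rot: [[0.504, -0.863, -0.004], [-0.863, -0.504, 0.001], [-0.003, 0.003, -1.0]]
force: [-6.5, -3.4, 2.4]
opening: 0.196
```

```bash
python3 -c "
from h import *
st()
for a in (39,45,51,56,60):
    b=np.radians(240-a);go((.115*np.cos(b),.115*np.sin(b),.148),-30-a)"
```

```text
t 15.45 tcpI [-0.1045 -0.0514  0.1498] yawI -63.02 F [-6.5 -3.4  2.4] op 0.1963353620119273 q [-34.  34. 108.  -0.  38.  26.]
(np.float64(-0.1073617490471782), np.float64(-0.04121231419770955), 0.148) -69 rot [0.18 0.18 5.98] off [-1.04 -0.2   0.18]
(np.float64(-0.11108147002324287), np.float64(-0.029764190186789892), 0.148) -75 rot [ 0.19  0.17 11.98] off [-2.23 -0.39  0.18]
(np.float64(-0.11358415916844085), np.float64(-0.017989963479626534), 0.148) -81 rot [ 0.2   0.16 17.98] off [-3.39 -0.7   0.19]
(np.float64(-0.11471986577987979), np.float64(-0.008021994480574408), 0.148) -86 rot [ 0.21  0.15 22.98] off [-4.33 -1.05  0.19]
(np.float64(-0.115), np.float64(1.408343819019456e-17), 0.148) -90 rot [ 0.22  0.15 26.98] off [-5.06 -1.39  0.19]
```

Call:
arm_command(
  targets=[
    {"rot":[0,0,6],"offset":[-1.1,-0.15,0],"gripper":1},
    {"rot":[0,0,12],"offset":[-2.25,-0.35,0],"gripper":1},
    {"rot":[0,0,18],"offset":[-3.4,-0.7,0],"gripper":1},
    {"rot":[0,0,23],"offset":[-4.35,-1.05,0],"gripper":1},
    {"rot":[0,0,27],"offset":[-5.1,-1.4,0],"gripper":1},
    {"rot":[0,0,27],"offset":[-5.1,-1.4,0],"gripper":1},
    {"rot":[0,0,27],"offset":[-5.1,-1.4,0],"gripper":1},
  ],
)

```text
time_s: 16.15
position: [0.442, -0.1203, 0.1497]
tcp_rot: [[0.059, -0.998, -0.01], [-0.998, -0.059, 0.004], [-0.004, 0.01, -1.0]]
force: [-10.4, -1.7, 9.5]
opening: 0.199
```

```bash
python3 -c "
from h import *
st()"
```

```text
t 16.15 tcpI [-0.1171  0.0015  0.1497] yawI -89.91 F [-10.4  -1.7   9.5] op 0.1988980958997386 q [-29.  32. 112.  -0.  36.  58.]
```

Call:
arm_command(
  targets=[
    {"rot":[0,0,0],"offset":[0,0,0],"gripper":0},
    {"rot":[0,0,0],"offset":[0,0,0],"gripper":0},
    {"rot":[0,0,0],"offset":[0,0,0],"gripper":0},
    {"rot":[0,0,0],"offset":[0,0,-2],"gripper":0},
    {"rot":[0,0,0],"offset":[0,0,-6],"gripper":0},
    {"rot":[0,0,0],"offset":[0,0,-10],"gripper":0},
    {"rot":[0,0,0],"offset":[0,-2,-14],"gripper":0},
    {"rot":[0,0,0],"offset":[0,-2,-14],"gripper":0},
  ],
)

```text
time_s: 16.95
position: [0.4715, -0.1229, 0.2955]
tcp_rot: [[0.058, -0.998, 0.016], [-0.998, -0.058, -0.007], [0.008, -0.015, -1.0]]
force: [0.2, -0.8, 0.9]
opening: 0.839
```

```bash
python3 -c "
from h import *
st()
s=cap('scene');t=cap('top')
ang=np.radians(np.arange(0,360,60))
def mk(c,x,y):
    im=cv2.resize(c['frame'][y:y+130,x:x+130,::-1],None,fx=3,fy=3,interpolation=cv2.INTER_CUBIC)
    sa=np.radians([30,-30,-90,-150]);pts=[W((.115*np.cos(a),.115*np.sin(a),.105)) for a in ang]+[W((r*np.cos(a),r*np.sin(a),.065)) for a in sa for r in(.066,.146)]
    for p in proj(c,pts): cv2.circle(im,tuple(int(v) for v in (p+.5-[x,y])*3),2,(0,255,0),-1)
    return im
cv2.imwrite('pics/f.png',np.hstack([mk(s,200,170),mk(t,230,125)]))"
```

```text
t 16.95 tcpI [-0.0877 -0.0028  0.2955] yawI -90.01 F [ 0.2 -0.8  0.9] op 0.8389450319410625 q [-28.  19. 102.   0.  58.  59.]
```

View pics/f.png

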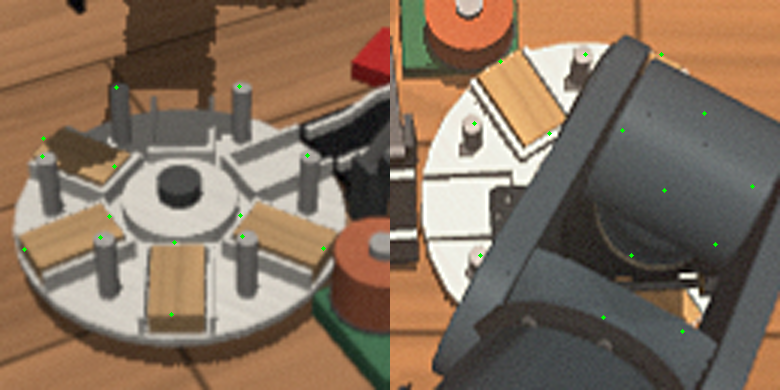

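The wheel rests one click on: the pegs coincide with the markers. Four blanks sit at the predicted seats and the new one is at the drum, crop (290,235). Settle, check the keeper by numbers, and hand in.

Call:
arm_command(
  targets=[
    {"rot":[0,0,0],"offset":[0,0,0],"gripper":0},
    {"rot":[0,0,0],"offset":[0,0,0],"gripper":0},
    {"rot":[0,0,0],"offset":[0,0,0],"gripper":0},
    {"rot":[0,0,0],"offset":[0,0,0],"gripper":0},
    {"rot":[0,0,0],"offset":[0,0,0],"gripper":0},
  ],
)

```text
time_s: 17.55
position: [0.4659, -0.1209, 0.2893]
tcp_rot: [[0.057, -0.998, -0.001], [-0.998, -0.057, 0.001], [-0.001, 0.001, -1.0]]
force: [-0.5, -0.2, -0.9]
opening: 1.001
```

```bash
python3 -c "
from h import *
st();c=cap('scene')
q=proj(c,[W((.1076,.202,.1729))])[0].astype(int);print(q,c['frame'][q[1]-2:q[1]+4,q[0]].tolist())
print(ticket.hand_in())"
```

```text
t 17.55 tcpI [-0.0933 -0.0005  0.2893] yawI -90.07 F [-0.5 -0.2 -0.9] op 1.000811806308528 q [-28.  19. 102.  -0.  58.  59.]
[347 198] [[40, 38, 38], [28, 33, 30], [71, 71, 69], [76, 76, 75], [67, 66, 64], [54, 55, 55]]
the job is handed in; nothing more can be done
None
```

I flipped the keeper arm over by its pin until it rested open. I then pushed the blank home along the chute and turned the wheel one click clockwise by a gripped peg. The job was handed in at about 17.6 s; no verdict was reported.

Last checks:
- **Blank:** the push stopped against the pocket's inner end at about 8 N. The outline matched the predicted home position, and after the turn the blank matched its place at the drum.
- **Wheel:** the peg tops visible in the last picture match exactly one click.
- **Loaded blanks:** all three are in their pockets in the last picture.
- **Keeper:** it matched its 2.05 rad stop in the picture after release. At the end I only had grey pixels where the pin should be, which fits the open position but is a weak check.
- **Robot:** it was clear of everything, with no force above noise (about 1 N).
- **Other things on the table:** I saw no contact with them, but I did not measure their positions at the end.

No check failed. The blank went about 4 mm further than I had estimated before it touched the inner end, which I put down to the assumed finger thickness and calibration.

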